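# Stack the storage tins on their trays

### The job

Tidy the break-room counter: stack the four round lidded tins in two pairs, each pair on the round tray of its own colour, with the wide tin standing upright in the middle of the tray and the narrow tin of the same colour upright in the middle of its lid. Leave the two cartons and the mug where they are, and do not knock anything over.

Things in the scene. Friction and masses are not known exactly. Their poses are not given: they have to be found in the camera images.
- red_wide_center (a point): centre (half-way up) of the wide red tin: loose upright round storage tin with a flat red lid (small steel disc in its middle), red body with a white label band, 60 mm diameter, 60 mm tall, z axis up; it stands upright on the counter at the start; 0.09 to 0.34 kg
- red_narrow_center (a point): centre (half-way up) of the narrow red tin: loose upright round storage tin with a flat red lid (small steel disc in its middle), red body with a white label band, 44 mm diameter, 50 mm tall, z axis up; it stands upright on the counter at the start; 0.09 to 0.34 kg
- blue_wide_center (a point): centre (half-way up) of the wide blue tin: loose upright round storage tin with a flat blue lid (small steel disc in its middle), blue body with a white label band, 60 mm diameter, 60 mm tall, z axis up; it stands upright on the counter at the start; 0.09 to 0.34 kg
- blue_narrow_center (a point): centre (half-way up) of the narrow blue tin: loose upright round storage tin with a flat blue lid (small steel disc in its middle), blue body with a white label band, 44 mm diameter, 50 mm tall, z axis up; it stands upright on the counter at the start; 0.09 to 0.34 kg
- red_tray_top (a point): centre of the top face of the red tray: a fixed flat white round tray, 100 mm diameter, 6 mm high, no rim, its top a red disc with a narrow white edge; z axis up
- blue_tray_top (a point): centre of the top face of the blue tray: a fixed flat white round tray, 100 mm diameter, 6 mm high, no rim, its top a blue disc with a narrow white edge; z axis up
- red_carton_center (a point): centre (half-way up) of the red snack carton, a bystander: loose rectangular box 45 x 80 x 70 mm (x, y, z up), red with a cardboard stripe along its top
- yellow_carton_center (a point): centre (half-way up) of the yellow snack carton, a bystander: loose rectangular box 60 x 90 x 40 mm (x, y, z up), yellow with a cardboard stripe along its top
- blue_mug: the blue mug, a bystander: loose open drinking mug, 72 mm diameter, 85 mm tall, handle standing out about 35 mm on its +y side; origin at the centre of its underside, z axis up
Things that resemble listed ones, but are neither listed nor needed, are in the scene too. Leave any brown or grey look-alike of the part that bears red_tray_top alone.

How it is judged (in metres and radians):
At the end, for the whole second after the job is handed in: On each tray the wide tin of that colour stands upright (within 0.08 rad) on the tray within 15 mm of its centre, and the narrow tin of that colour stands upright (within 0.08 rad) on the wide tin's lid, centred on it within 12 mm; all four tins are released and at rest (horizontal distance between red_wide_center and red_tray_top below 0.015 m and z of red_wide_center in the frame of red_tray_top between 0.026 and 0.034 m and horizontal distance between red_narrow_center and red_wide_center below 0.012 m and z of red_narrow_center in the frame of red_tray_top between 0.08 and 0.09 m and angle between each of red_wide_center, red_narrow_center, blue_wide_center, blue_narrow_center's own z axis and vertical below 0.08 rad and linear speed of each of red_wide, red_narrow, blue_wide, blue_narrow below 0.01 m/s and angular speed of each of red_wide, red_narrow, blue_wide, blue_narrow below 0.1 rad/s and horizontal distance between blue_wide_center and blue_tray_top below 0.015 m and z of blue_wide_center in the frame of blue_tray_top between 0.026 and 0.034 m and horizontal distance between blue_narrow_center and blue_wide_center below 0.012 m and z of blue_narrow_center in the frame of blue_tray_top between 0.08 and 0.09 m); the robot touches nothing.
It fails at once if the red carton is shifted by more than 15 mm or tipped (distance of red_carton_center from where it was at the start of the episode above 0.015 m or angle between red_carton_center's own z axis and vertical above 0.3 rad).
It fails at once if the yellow carton is shifted by more than 15 mm or tipped (distance of yellow_carton_center from where it was at the start of the episode above 0.015 m or angle between yellow_carton_center's own z axis and vertical above 0.3 rad).
It fails at once if the blue mug is shifted by more than 15 mm or tipped (distance of blue_mug from where it was at the start of the episode above 0.015 m or angle between blue_mug's own z axis and vertical above 0.3 rad).
It fails at once if a tin is tipped over (angle between any of red_wide_center, red_narrow_center, blue_wide_center, blue_narrow_center's own z axis and vertical above 0.7 rad).
It also fails if it takes over 120 s, if anything falls off the work surface, if the arm or the gripper's body presses on something with over 40 N, if the wrist force passes 120 N, or if a joint passes its speed limit or range.

### The arm

A 6-joint arm with a two-finger parallel gripper is mounted at the origin on the work surface. World frame = base frame: x ahead of the robot, y to its left, z up, the work surface at z = 0. Lengths are in mm, angles in rad, forces in N, time in s.
With the tool pointing down it reaches from about 300 to 850 mm from the base axis. Payload 5.4 kg.
Tool frame: the origin (TCP) lies on the mounting face of the last link; the fingertips stand 173 mm ahead of it and the grasp point (between the pads) lies 155 mm ahead of it; z points along the fingers, y is the line along which they close (so a half turn about z gives the same grasp; the last joint's range is limited). The gripper opens to 85 mm and grips with 20 to 120 N. Pads are 22 mm wide; open, the fingers measure 114 mm over their backs; the gripper's body (76 mm by 85 mm) begins 54 mm behind the grasp point. The pads swing forward as they close: fully open they stand 13 mm farther back than shut.
Start: joints at [-1.37, 0.158, 1.597, -0, 1.386, -0.21], TCP at [229.598, -527.155, 404.699] pointing down, gripper open.
Joint ranges: [-2.91, 2.91], [-0.94, 2.29], [0.18, 2.7], [-1.29, 4.43], [0.17, 2.64], [-3, 3]. Speed limits (rad/s): [2.57, 2.57, 3.14, 3.14, 3.14, 3.14].

### API

Orientations are given as a unit quaternion [w, x, y, z].
In Python, from plant import env gives the robot as it stands.
- The arm moves only by the shell command python3 -m pendant 'ROWS' [OPENING] [FORCE]. ROWS is JSON, a list that holds one entry, the list of rows, each a list of 4 numbers: the shift along the tool's x, y, z in m, then the turn about the tool's z in rad. In form: [[[x, y, z, spin], ...]]. A call has 1 to 8 rows; each row shifts and turns the commanded pose from where the row before left it, along the tool's axes as they then stand; what a row does not reach is not made up. A row lasts 1/8 s, in which the tool goes at most 62.5 mm and 10.7 degrees, less where a joint would pass 70% of its speed; a pose out of reach is approached as far as the arm can. A call with a gripper value outside its range is refused whole. OPENING is the closure, from 0 (fully open) to 1 (shut), set as the call begins (- or left out, the last holds). The fingers move at their own pace and stop on an object; FORCE is the grip in N (left out, the last holds). Time passes only in rows, so rows that do not move let the fingers close. It gives the time, the measured TCP pose, the force, the opening and the grip force at its end, in the units of the state.
- env.read_state(): the state, without advancing time (a new reading comes with each control period).
- env.capture(name): name is "scene" or "top" or "wrist"; returns a dict with "img" (480x640x3 uint8, red, green, blue), "fovy" (degrees; the focal length in pixels is half the picture's height over the tangent of half this angle, whatever the lens; pixels are square), "cx", "cy" (the principal point, pixels), "extrinsics" (4x4, takes a point from camera to world coordinates). Camera axes: x right, y down, z forward; pixel columns grow to the right and rows downward; lengths in mm; the calibration is good to about 2 mm. A picture is of the moment at which its call begins. There is no depth.
- env.job_done(): hands the job in; it is judged then, once.
Trained networks look in a picture, given as the dict that the camera call returned (one of the last four; its "shot" number tells which), for a name from the list of things; names that differ only in an ending like _2 or _b are one class to them, and where a whole thing is asked for, a point or a joint stands for the part that bears it (a point fixed in the world has none). Each returns a list of dicts, best first, with "conf" (0 to 1); they miss things now and then, are a little off and sometimes report something else, mostly with a low value. They report only what shows in the picture. A call takes as long as a camera call. They do not tell look-alikes from the thing itself.
- env.recognise(name, picture): "position" ([column, row] as shares, 0 to 1, of the picture: columns of its width, rows of its height, amid what is visible of it).
The state is a dict: "t": time; "joint_positions": joint angles; "qvel": joint speeds; "tau": joint torques, N m; "tcp_pos": TCP position; "orientation": TCP orientation; "contact_force": force on the tool from outside, world axes, zero at the start; "wrist_torque": the same for the moment, N m; "width": finger opening in mm; "grip_force": force on a finger pad.
Only numpy, scipy, OpenCV 4.12 (cv2) and the standard library are available. Lean on these libraries where they do the work, as an engineer would, in place of code of your own. Each camera call takes 0.05 s, during which the arm holds its last target. There are 200 camera calls.

## Working session

There is one attempt and no reset: what is moved stays moved. The work goes in short steps, Python scripts to look and compute and a shell command to move; the robot and the scene stay as the last step left them, time stands still between calls to the robot, and variables do not carry over. Pictures are saved under pics/ and viewed, at most 14 in all, crops included, and the job is handed in when it is done.

```bash
mkdir -p pics; cat > h.py <<'E'
import numpy as np,cv2
from plant import env
from scipy.spatial.transform import Rotation as R
def pix2w(c,u,v,z):
    f=240/np.tan(np.radians(c["fovy"])/2);E=np.array(c["extrinsics"])
    d=E[:3,:3]@np.array([(u-c["cx"])/f,(v-c["cy"])/f,1]);o=E[:3,3]
    return o+d*(z-o[2])/d[2]
def w2pix(c,p):
    f=240/np.tan(np.radians(c["fovy"])/2);E=np.array(c["extrinsics"])
    q=E[:3,:3].T@(np.array(p)-E[:3,3]);return c["cx"]+f*q[0]/q[2],c["cy"]+f*q[1]/q[2]
def save(c,n,crop=None,s=1):
    im=c["img"][...,::-1]
    if crop: im=im[crop[1]:crop[3],crop[0]:crop[2]]
    cv2.imwrite("pics/"+n,cv2.resize(im,None,fx=s,fy=s,interpolation=cv2.INTER_CUBIC))
E
python3 - <<'E'
from h import *
t=env.capture("top");s=env.capture("scene")
save(t,"t0.png");save(s,"s0.png")
print(t["fovy"],np.round(t["extrinsics"],2).tolist());print(env.read_state())
zs=dict(red_wide_center=30,red_narrow_center=25,blue_wide_center=30,blue_narrow_center=25,red_tray_top=6,blue_tray_top=6,red_carton_center=35,yellow_carton_center=20,blue_mug=40)
for n,z in zs.items():
  for c,k in((t,"t"),(s,"s")):
    for r in env.recognise(n,c)[:3]:
        u,v=r["position"];u*=640;v*=480
        print(n,k,round(r["conf"],2),round(u),round(v),np.round(pix2w(c,u,v,z)))
E
```

```text
43.826031998281245 [[-0.01, -1.0, 0.05, 428.15], [-1.0, 0.01, -0.01, -66.81], [0.01, -0.05, -1.0, 1737.03], [0.0, 0.0, 0.0, 1.0]]
{'t': 0.1, 'joint_positions': array([-1.37009571e+00,  1.58958051e-01,  1.59810793e+00, -6.77389138e-06,
        1.38620275e+00, -2.10089030e-01]), 'qvel': array([ 5.07985752e-04, -2.36173243e-03, -4.40093205e-03, -4.32465014e-04,
        6.26987617e-05, -3.68077108e-04]), 'tau': array([-5.69937424e-05, -3.96991932e+01, -3.32338393e+01, -1.20919062e-04,
        4.22479876e-03,  1.52960737e-06]), 'tcp_pos': array([ 229.55022892, -526.91374445,  403.83001959]), 'orientation': array([-8.38042786e-04,  9.78980064e-01,  2.03954239e-01,  6.05056863e-07]), 'contact_force': array([-1.14288854,  0.11403963, -0.63201992]), 'wrist_torque': array([ 0.00787142, -0.0231428 , -0.00015841]), 'grip_force': 0.0, 'width': 85.4240481447254}
red_wide_center t 0.94 281 189 [669.  17.  30.]
red_wide_center s 0.86 292 281 [666.  17.  30.]
red_wide_center s 0.16 364 322 [643. 242.  30.]
red_narrow_center t 0.68 183 289 [384. 298.  25.]
blue_wide_center s 0.76 487 336 [478. 449.  3
[... 197 characters left out ...]
    6.]
red_tray_top t 0.56 433 241 [ 517. -426.    6.]
red_tray_top s 0.89 207 231 [ 675. -381.    6.]
red_tray_top s 0.76 239 213 [ 535. -418.    6.]
red_tray_top s 0.55 221 194 [ 503. -576.    6.]
blue_tray_top t 0.78 317 262 [459. -87.   6.]
blue_tray_top s 0.73 377 263 [416.  82.   6.]
red_carton_center t 0.95 246 265 [449. 116.  35.]
red_carton_center s 0.91 377 263 [449. 108.  35.]
yellow_carton_center t 0.79 381 287 [ 386. -270.   20.]
yellow_carton_center s 0.57 304 210 [ 378. -272.   20.]
yellow_carton_center s 0.54 360 322 [641. 230.  20.]
yellow_carton_center s 0.16 241 209 [ 529. -411.   20.]
blue_mug t 0.85 360 205 [ 619. -210.   40.]
blue_mug s 0.97 254 231 [ 600. -236.   40.]
```

View pics/t0.png

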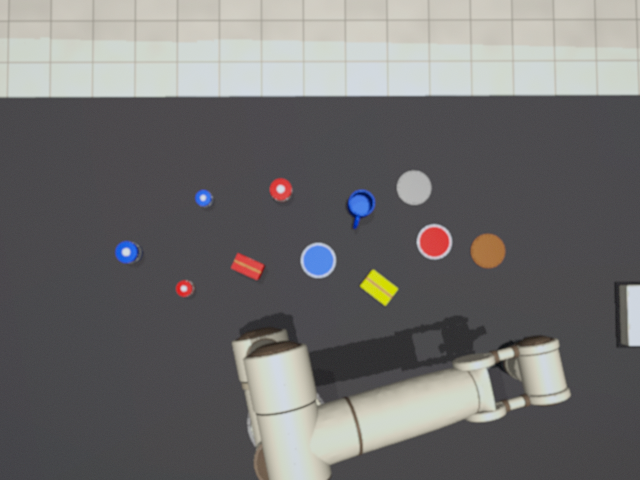

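View pics/s0.png

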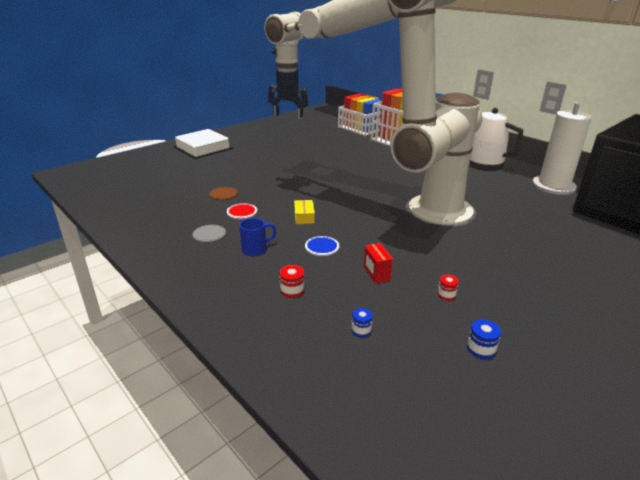

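Top view (t0): blue wide (127,252), blue narrow (204,198), red wide (281,189), red narrow (185,289), blue tray (318,260), mug (361,204), cartons (248,266) and (379,287). The red-tray candidates are the grey disc (414,187), the red disc with a white edge (434,241) and the brown disc (488,250). Only (434,241) fits the description; I'll confirm it in a crop.

```bash
python3 - <<'E'
from h import *
t=env.capture("top");save(t,"t1.png",(380,160,520,280),5)
im=t["img"].astype(int);r,g,b=im[...,0],im[...,1],im[...,2]
yy,xx=np.mgrid[:480,:640]
def cen(m):return xx[m].mean(),yy[m].mean(),m.sum()
bright=(im.min(2)>150)
for n,u,v,z in(("rw",281,189,60),("rn",184,289,50),("bw",126,252,60),("bn",203,198,50)):
    w=(abs(xx-u)<8)&(abs(yy-v)<8)
    m=w&(im.min(2)>120); a=cen(m);
    print(n,a,np.round(pix2w(t,a[0],a[1],z),1), "r=%.0f"%np.hypot(*pix2w(t,a[0],a[1],z)[:2]))
for n,u,v in(("rt",434,241),("bt",318,260)):
    w=(abs(xx-u)<22)&(abs(yy-v)<22)
    for m in (w&(im.max(2)>120), w&((r-b>80) if n=="rt" else (b-r>80))):
        a=cen(m);print(n,a,2*np.sqrt(a[2]/np.pi)*2.91,np.round(pix2w(t,a[0],a[1],6),1))
# cartons
for n,m,z in(("yc",(r>120)&(g>120)&(b<90),40),("rc",(r-b>80)&(abs(xx-248)<22)&(abs(yy-266)<18),70)):
    pts=np.argwhere(m)[:,::-1].astype(np.float32);q=cv2.boxPoints(cv2.minAreaRect(pts))
    print(n,[np.round(pix2w(t,*p,z)[:2]).tolist() for p in q])
m=(b-r>50)&(abs(xx-361)<20)&(yy>185)&(yy<235);print("mug",cen(m),pix2w(t,*cen(m)[:2],85))
w=env.capture("wrist");save(w,"w0.png");print(w["fovy"],np.round(w["extrinsics"],2).tolist())
s=env.read_state();Rm=R.from_quat(np.roll(s["orientation"],-1)).as_matrix();print(Rm.round(3).tolist())
E=np.array(w["extrinsics"]);print("cam in tool",np.round(Rm.T@(E[:3,3]-s["tcp_pos"]),1),np.round(Rm.T@E[:3,:3],2).tolist())
E
```

```text
rw (np.float64(280.1641791044776), np.float64(188.6865671641791), np.int64(67)) [664.9  16.3  60. ] r=665
rn (np.float64(183.3684210526316), np.float64(288.07894736842104), np.int64(38)) [386.6 290.5  50. ] r=484
bw (np.float64(125.75), np.float64(251.6), np.int64(60)) [490.1 449.9  60. ] r=665
bn (np.float64(202.68571428571428), np.float64(197.31428571428572), np.int64(35)) [643.  236.6  50. ] r=685
rt (np.float64(433.97982708933716), np.float64(241.36215177713737), np.int64(1041)) 105.94327963637654 [ 515.8 -427.8    6. ]
rt (np.float64(433.96983408748116), np.float64(241.30769230769232), np.int64(663)) 84.54828691319372 [ 515.9 -427.8    6. ]
bt (np.float64(317.96271510516254), np.float64(259.9827915869981), np.int64(1046)) 106.19740156451728 [463.9 -89.7   6. ]
bt (np.float64(317.8896848137536), np.float64(259.95558739255017), np.int64(698)) 86.75125366565453 [464.  -89.5   6. ]
yc [[465.0, 147.0], [498.0, -545.0], [347.0, -550.0], [315.0, 139.0]]
rc [[442.0, 156.0], [486.0, 137.0], [450.0, 60.0], [407.0, 80.0]]
mug (np.float64(360.67621776504296), np.float64(204.57163323782234), np.int64(698)) [ 615.62707968 -208.62548722   85.        ]
68.66785111978429 [[0.4, -0.87, -0.28, 299.36], [-0.92, -0.38, -0.12, -497.3], [0.0, 0.3, -0.95, 374.65], [0.0, 0.0, 0.0, 1.0]]
[[0.917, 0.399, 0.0], [0.399, -0.917, -0.0], [0.0, 0.0, -1.0]]
cam in tool [75.9  0.5 30.1] [[-0.0, -0.95, -0.3], [1.0, -0.0, 0.0], [-0.0, -0.3, 0.95]]
```

View pics/t1.png

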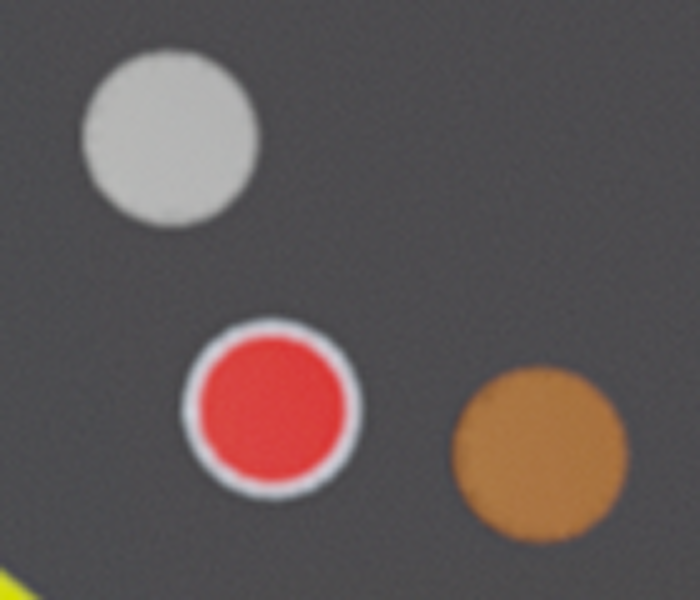

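The crop confirms it: the tray at (434,241) is red with a white edge, and the grey and brown discs are the decoys. The measured tray diameters (~106 mm with blur) and tin positions are plausible. Now I square the tool to the world axes and move over the wide red tin.

```bash
python3 -m pendant '[[[0,0,0,0.137],[0,0,0,0.137],[0,0,0,0.136]]]' 0
python3 -m pendant '[[[0.036,-0.045,0,0],[0.036,-0.045,0,0],[0.036,-0.045,0,0],[0.036,-0.045,0,0],[0.036,-0.045,0,0],[0.036,-0.045,0,0]]]'
python3 -m pendant '[[[0.036,-0.045,0,0],[0.036,-0.045,0,0],[0.036,-0.045,0,0],[0.036,-0.045,0,0],[0.036,-0.045,0,0],[0.036,-0.045,0,0],[0,0,0,0],[0,0,0,0]]]'
cat >> h.py <<'E'
def todo(x,y,z):
    s=env.read_state();Rm=R.from_quat(np.roll(s["orientation"],-1)).as_matrix()
    print("t",s["t"],"tcp",s["tcp_pos"].round(1),"move m",(Rm.T@(np.array([x,y,z])-s["tcp_pos"])/1000).round(4),"yaw",np.arctan2(Rm[1,0],Rm[0,0]).round(3),"tilt",Rm[:,2].round(3),"F",s["contact_force"].round(1),"w",round(s["width"],1),"grip",round(s["grip_force"],1))
E
python3 - <<'E'
from h import *
todo(665,16,190);w=env.capture("wrist");save(w,"w1.png");print(w2pix(w,(665,16,60)))
E
```

```text
t: 1.48
tcp_pos: [229.6, -527.1, 404.7]
orientation: [-0.0, 1.0, -0.002, 0.0]
contact_force: [0.4, -0.5, -1.2]
width: 85.4
grip_force: 0.0
t: 2.22
tcp_pos: [446.3, -255.4, 405.0]
orientation: [0.0, 1.0, 0.0, 0.0]
contact_force: [0.3, -0.6, 0.8]
width: 85.6
grip_force: 0.0
t: 3.22
tcp_pos: [661.1, 13.1, 404.4]
orientation: [0.0, 1.0, 0.001, -0.0]
contact_force: [-0.1, -0.4, -0.4]
width: 85.2
grip_force: 0.0
t 3.225 tcp [661.1  13.1 404.4] move m [ 0.0041 -0.003   0.2144] yaw 0.001 tilt [-0.001 -0.    -1.   ] F [-0.1 -0.4 -0.4] w 85.2 grip 0.0
(np.float64(312.2659481677901), np.float64(208.56366423584552))
```

View pics/w1.png

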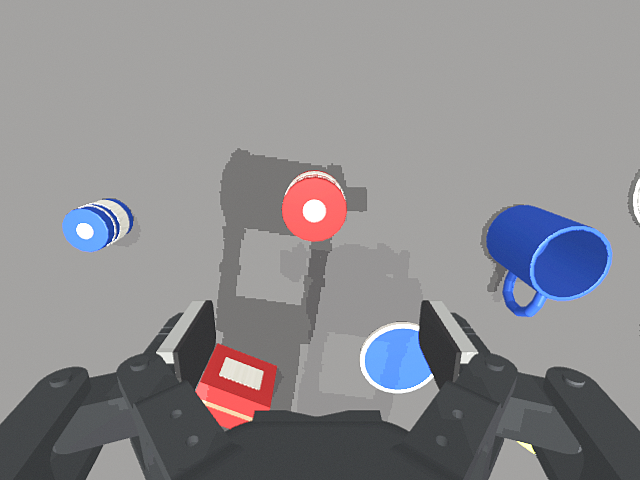

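The wrist view shows the wide red lid disc at (314,210), against (312,209) predicted, so the measurements agree to about 2 mm. Descending, gripping at 40 N and lifting.

```bash
python3 -m pendant '[[[0.004,-0.002,0.05,0],[0,0,0.05,0],[0,0,0.05,0],[0,0,0.04,0],[0,0,0.024,0],[0,0,0,0]]]' 0
python3 -m pendant '[[[0,0,0,0],[0,0,0,0],[0,0,0,0],[0,0,0,0],[0,0,0,0],[0,0,0,0]]]' 1 40
python3 - <<'E'
from h import *
todo(515.8,-427.8,196)
E
python3 -m pendant '[[[0,0,-0.02,0],[0,0,-0.04,0],[0,0,-0.05,0],[0,0,-0.03,0],[0,0,0,0]]]'
python3 - <<'E'
from h import *
todo(515.8,-427.8,196)
E
```

```text
t: 4.03
tcp_pos: [663.6, 14.0, 188.6]
orientation: [-0.0, 1.0, -0.001, -0.002]
contact_force: [0.3, 0.2, -0.3]
width: 85.7
grip_force: 0.0
t: 4.78
tcp_pos: [666.3, 14.8, 193.4]
orientation: [0.001, 1.0, 0.0, 0.002]
contact_force: [-0.5, -1.3, 6.5]
width: 59.4
grip_force: 44.0
t 4.775 tcp [666.3  14.8 193.4] move m [-0.1507  0.4425 -0.0028] yaw 0.001 tilt [ 0.004 -0.001 -1.   ] F [-0.5 -1.3  6.5] w 59.4 grip 44.0
t: 5.4
tcp_pos: [666.0, 15.2, 335.0]
orientation: [0.001, 1.0, 0.001, 0.004]
contact_force: [0.0, 0.5, -3.1]
width: 58.9
grip_force: 43.9
t 5.4 tcp [666.   15.2 335. ] move m [-0.1516  0.4427  0.1384] yaw 0.001 tilt [ 0.007 -0.001 -1.   ] F [ 0.   0.5 -3.1] w 58.9 grip 43.9
```

```bash
python3 -m pendant '[[[-0.0186,0.055,0,0],[-0.0186,0.055,0,0],[-0.0186,0.055,0,0],[-0.0186,0.055,0,0],[-0.0186,0.055,0,0],[-0.0186,0.055,0,0],[-0.0186,0.055,0,0],[-0.0186,0.055,0,0]]]'
python3 -m pendant '[[[0,0.003,0,0],[0,0,0,0],[0,0,0,0]]]'
python3 - <<'E'
from h import *
todo(517,-428,200)
w=env.capture("wrist");save(w,"w2.png");print(w2pix(w,(516,-428,6)))
E
```

```text
t: 6.4
tcp_pos: [515.4, -426.0, 328.1]
orientation: [-0.002, 1.0, 0.0, -0.001]
contact_force: [1.3, -0.9, -3.0]
width: 59.0
grip_force: 44.3
t: 6.78
tcp_pos: [517.2, -426.3, 329.7]
orientation: [-0.001, 1.0, 0.001, -0.001]
contact_force: [-0.3, -0.5, -2.8]
width: 59.0
grip_force: 44.6
t 6.775 tcp [ 517.2 -426.3  329.7] move m [-1.000e-04  1.900e-03  1.297e-01] yaw 0.003 tilt [-0.001  0.002 -1.   ] F [-0.3 -0.5 -2.8] w 59.0 grip 44.6
(np.float64(318.2254334272403), np.float64(219.6915799350174))
```

View pics/w2.png

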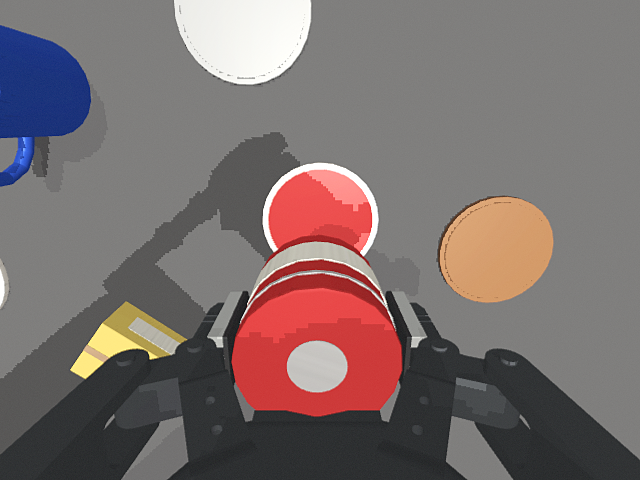

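The tin is held upright (lid disc at (317,366)) and the tray is centred near (320,219), against (318,220) predicted. Lowering.

```bash
python3 -m pendant '[[[0,0.002,0.045,0],[0,0,0.04,0],[0,0,0.025,0],[0,0,0.012,0],[0,0,0.003,0],[0,0,0,0]]]'
python3 -m pendant '[[[0,0,0.002,0],[0,0,0,0],[0,0,0,0]]]'
```

```text
t: 7.58
tcp_pos: [517.3, -430.1, 207.0]
orientation: [0.001, 1.0, 0.001, 0.001]
contact_force: [0.4, -0.3, -2.5]
width: 58.9
grip_force: 44.7
t: 7.95
tcp_pos: [516.8, -430.0, 204.1]
orientation: [0.0, 1.0, 0.0, 0.0]
contact_force: [0.1, -0.2, -2.2]
width: 59.2
grip_force: 44.7
```

```bash
python3 -m pendant '[[[0,-0.0015,0.002,0],[0,0,0.001,0],[0,0,0,0],[0,0,0,0]]]'
python3 -m pendant '[[[0,0,0.002,0],[0,0,0,0],[0,0,0,0]]]'
```

```text
t: 8.45
tcp_pos: [516.7, -428.4, 200.7]
orientation: [0.0, 1.0, 0.0, 0.0]
contact_force: [-0.3, 1.0, -2.2]
width: 59.0
grip_force: 44.7
t: 8.82
tcp_pos: [516.8, -428.6, 199.4]
orientation: [0.0, 1.0, 0.0, 0.0]
contact_force: [-2.2, 1.3, 4.4]
width: 59.5
grip_force: 45.1
```

Contact with the tray. Releasing, lifting and heading for the narrow red tin.

```bash
python3 -m pendant '[[[0,0,0,0],[0,0,0,0],[0,0,0,0],[0,0,0,0],[0,0,-0.03,0],[0,0,-0.06,0],[0,0,-0.06,0],[0,0,-0.04,0]]]' 0
python3 -m pendant '[[[-0.011,-0.06,0,0],[-0.011,-0.06,0,0],[-0.011,-0.06,0,0],[-0.011,-0.06,0,0],[-0.011,-0.06,0,0],[-0.011,-0.06,0,0]]]'
python3 -m pendant '[[[-0.011,-0.06,0,0],[-0.011,-0.06,0,0],[-0.011,-0.06,0,0],[-0.011,-0.06,0,0],[-0.011,-0.06,0,0],[-0.011,-0.06,0,0],[0,0,0,0],[0,0,0,0]]]'
python3 - <<'E'
from h import *
todo(386.6,290.5,185)
w=env.capture("wrist");save(w,"w3.png");print(w2pix(w,(386.6,290.5,50)))
for r in env.recognise("red_narrow_center",w): print(r["conf"],np.array(r["position"])*[640,480])
im=w["img"].astype(int);u,v=map(int,w2pix(w,(386.6,290.5,50)))
yy,xx=np.mgrid[:480,:640]
m=((im.min(2)>140)&(abs(xx-u)<18)&(abs(yy-v)<18)).astype(np.uint8)
n,l,st,c=cv2.connectedComponentsWithStats(m)
for i in range(1,n): print(st[i],c[i],pix2w(w,*c[i],50).round(1))
E
```

```text
t: 9.82
tcp_pos: [516.9, -428.6, 392.7]
orientation: [0.002, 1.0, 0.0, 0.001]
contact_force: [-0.0, -0.6, 0.4]
width: 85.2
grip_force: 0.0
t: 10.58
tcp_pos: [449.7, -66.7, 388.8]
orientation: [0.0, 1.0, 0.0, 0.0]
contact_force: [1.2, 0.1, -0.2]
width: 85.5
grip_force: 0.0
t: 11.58
tcp_pos: [384.1, 291.3, 388.6]
orientation: [0.0, 1.0, 0.001, 0.0]
contact_force: [0.3, 0.4, -0.8]
width: 85.0
grip_force: 0.0
t 11.575 tcp [384.1 291.3 388.6] move m [0.0025 0.0007 0.2036] yaw 0.001 tilt [ 0.    -0.001 -1.   ] F [ 0.3  0.4 -0.8] w 85.0 grip 0.0
(np.float64(316.3525997582812), np.float64(211.82422776908743))
0.86 [316.8   208.896]
[299 194   5   6  16] [300.25   195.5625] [401.4 304.8  50. ]
[311 205  18  18 252] [319.22222222 213.76587302] [384.8 287.9  50. ]
```

View pics/w3.png

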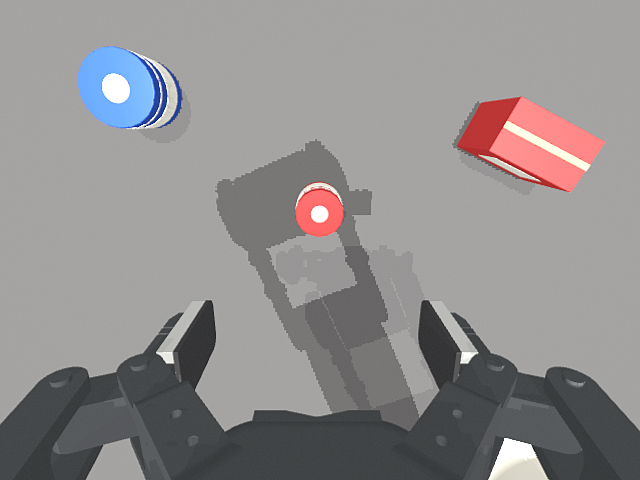

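The narrow red tin's disc is at (319,214), giving (385,288). The two views average to about (386,289). Grasping.

```bash
python3 -m pendant '[[[0.0015,0.002,0.05,0],[0,0,0.05,0],[0,0,0.05,0],[0,0,0.035,0],[0,0,0.018,0],[0,0,0,0]]]' 0
python3 -m pendant '[[[0,0,0,0],[0,0,0,0],[0,0,0,0],[0,0,0,0],[0,0,0,0],[0,0,0,0],[0,0,0,0]]]' 1 40
python3 -m pendant '[[[0,0,-0.02,0],[0,0,-0.05,0],[0,0,-0.06,0],[0,0,-0.06,0],[0,0,-0.01,0],[0,0,0,0]]]'
python3 - <<'E'
from h import *
todo(517,-428,0)
t=env.capture("top");im=t["img"].astype(int)
yy,xx=np.mgrid[:480,:640];u,v=w2pix(t,(516,-428,66));m=(im.min(2)>120)&(abs(xx-u)<6)&(abs(yy-v)<6)
print(m.sum(),pix2w(t,xx[m].mean(),yy[m].mean(),66))
E
```

```text
t: 12.42
tcp_pos: [385.5, 288.0, 184.5]
orientation: [0.001, 1.0, -0.001, -0.002]
contact_force: [-0.2, 0.3, 0.7]
width: 85.2
grip_force: 0.0
t: 13.3
tcp_pos: [386.4, 289.7, 187.0]
orientation: [-0.0, 1.0, 0.001, 0.001]
contact_force: [-0.6, -1.6, 7.0]
width: 43.3
grip_force: 40.7
t: 14.05
tcp_pos: [385.5, 289.5, 385.7]
orientation: [-0.0, 1.0, 0.0, 0.0]
contact_force: [-0.5, -0.1, -2.7]
width: 43.1
grip_force: 41.1
t 14.05 tcp [385.5 289.5 385.7] move m [0.1306 0.7177 0.3856] yaw 0.001 tilt [ 0.001  0.    -1.   ] F [-0.5 -0.1 -2.7] w 43.1 grip 41.1
68 [ 515.05714193 -428.04499767   66.        ]
```

The wide red tin stands at (515,-428) on the tray. Carrying the narrow one over it.

```bash
python3 -m pendant '[[[0.0108,0.0598,0,0],[0.0108,0.0598,0,0],[0.0108,0.0598,0,0],[0.0108,0.0598,0,0],[0.0108,0.0598,0,0],[0.0108,0.0598,0,0]]]'
python3 -m pendant '[[[0.0108,0.0598,0,0],[0.0108,0.0598,0,0],[0.0108,0.0598,0,0],[0.0108,0.0598,0,0],[0.0108,0.0598,0,0],[0.0108,0.0598,0,0],[0,0,0,0],[0,0,0,0]]]'
python3 - <<'E'
from h import *
todo(515.5,-428,258)
w=env.capture("wrist");print(w2pix(w,(515,-428,66)));save(w,"w4.png")
E
```

```text
t: 14.85
tcp_pos: [450.0, -71.0, 383.0]
orientation: [-0.001, 1.0, 0.0, -0.002]
contact_force: [0.9, 0.8, -0.9]
width: 42.9
grip_force: 41.4
t: 15.85
tcp_pos: [515.5, -427.6, 382.5]
orientation: [-0.002, 1.0, 0.0, -0.002]
contact_force: [0.2, 0.6, -0.4]
width: 43.1
grip_force: 41.6
t 15.85 tcp [ 515.5 -427.6  382.5] move m [0.0004 0.001  0.1245] yaw 0.001 tilt [-0.003  0.004 -1.   ] F [ 0.2  0.6 -0.4] w 43.1 grip 41.6
(np.float64(317.7377815533052), np.float64(220.24233082951145))
```

View pics/w4.png

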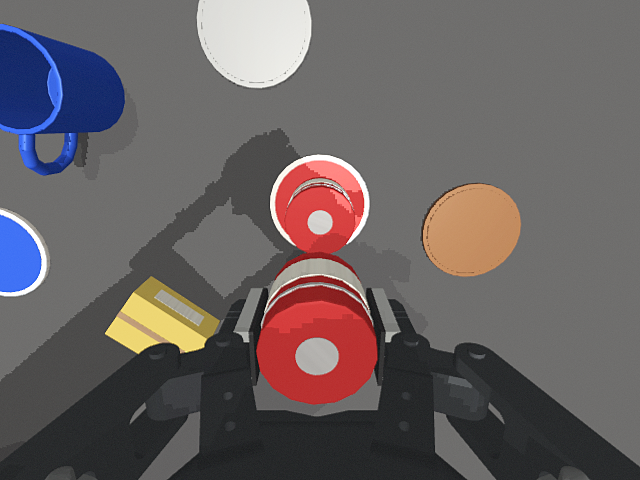

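The wide tin's disc is at (320,222), against (318,220) predicted, and it stands centred on the tray. The narrow tin is held straight with its disc at (317,356). Lowering.

```bash
python3 -m pendant '[[[0,0,0.045,0],[0,0,0.04,0],[0,0,0.025,0],[0,0,0.011,0],[0,0,0,0],[0,0,0,0]]]'
python3 -m pendant '[[[0,0,0.002,0],[0,0,0.002,0],[0,0,0,0],[0,0,0,0]]]'
```

```text
t: 16.65
tcp_pos: [516.3, -428.2, 266.6]
orientation: [0.001, 1.0, 0.001, 0.001]
contact_force: [0.1, -0.4, -0.3]
width: 43.3
grip_force: 41.6
t: 17.15
tcp_pos: [515.8, -428.1, 260.7]
orientation: [-0.0, 1.0, 0.0, -0.0]
contact_force: [0.3, -0.8, -0.7]
width: 43.1
grip_force: 41.6
```

```bash
python3 -m pendant '[[[0,0,0.003,0],[0,0,0.002,0],[0,0,0,0],[0,0,0,0]]]'
python3 -m pendant '[[[0,0,0.002,0],[0,0,0,0],[0,0,0,0]]]'
```

```text
t: 17.65
tcp_pos: [515.8, -428.0, 255.7]
orientation: [-0.0, 1.0, 0.0, -0.0]
contact_force: [0.7, -0.0, -1.2]
width: 42.9
grip_force: 41.6
t: 18.02
tcp_pos: [515.8, -428.0, 253.7]
orientation: [-0.0, 1.0, 0.0, -0.0]
contact_force: [0.9, 0.2, -1.0]
width: 43.4
grip_force: 41.6
```

```bash
python3 -m pendant '[[[0,0,0.0015,0],[0,0,0,0],[0,0,0,0]]]'
```

```text
t: 18.4
tcp_pos: [515.9, -428.1, 253.1]
orientation: [0.0, 1.0, 0.0, 0.0]
contact_force: [-1.9, 2.7, 6.0]
width: 42.7
grip_force: 42.0
```

```bash
python3 -m pendant '[[[0,0,0,0],[0,0,0,0],[0,0,0,0],[0,0,0,0],[0,0,-0.03,0],[0,0,-0.06,0],[0,0,-0.06,0]]]' 0
python3 -m pendant '[[[-0.0017,-0.0585,0,0],[-0.0017,-0.0585,0,0],[-0.0017,-0.0585,0,0],[-0.0017,-0.0585,0,0],[-0.0017,-0.0585,0,0],[-0.0017,-0.0585,0,0],[-0.0017,-0.0585,0,0],[-0.0017,-0.0585,0,0]]]'
python3 -m pendant '[[[-0.0017,-0.0585,0,0],[-0.0017,-0.0585,0,0],[-0.0017,-0.0585,0,0],[-0.0017,-0.0585,0,0],[-0.0017,-0.0585,0,0],[-0.0017,-0.0585,0,0],[-0.0017,-0.0585,0,0],[0,0,0,0]]]'
cat >> h.py <<'E'
def disc(c,p,k=18,th=140):
    im=c["img"].astype(int);u,v=w2pix(c,p);yy,xx=np.mgrid[:480,:640]
    m=((im.min(2)>th)&(abs(xx-u)<k)&(abs(yy-v)<k)).astype(np.uint8)
    n,l,st,ce=cv2.connectedComponentsWithStats(m)
    for i in range(1,n):
        if st[i][4]>8: print("pred",np.round([u,v]),st[i].tolist(),ce[i].round(1),pix2w(c,*ce[i],p[2]).round(1))
E
python3 - <<'E'
from h import *
todo(490,450,190)
disc(env.capture("wrist"),(490,450,60))
t=env.capture("top");print("rn");disc(t,(515.5,-428,116),7,120)
E
```

```text
t: 19.27
tcp_pos: [515.6, -427.9, 403.4]
orientation: [-0.0, 1.0, 0.0, -0.0]
contact_force: [0.3, -0.9, -0.6]
width: 85.5
grip_force: 0.0
t: 20.27
tcp_pos: [501.4, 41.8, 402.4]
orientation: [0.0, 1.0, 0.0, 0.0]
contact_force: [0.1, 0.5, -0.4]
width: 85.6
grip_force: 0.0
t: 21.28
tcp_pos: [488.4, 452.8, 401.1]
orientation: [-0.0, 1.0, 0.003, -0.001]
contact_force: [-0.6, -0.7, -0.3]
width: 85.5
grip_force: 0.0
t 21.275 tcp [488.4 452.8 401.1] move m [0.0018 0.0029 0.2111] yaw 0.005 tilt [-0.001  0.    -1.   ] F [-0.6 -0.7 -0.3] w 85.5 grip 0.0
pred [319. 212.] [310, 202, 24, 24, 453] [321.3 213.6] [488.3 447.7  60. ]
rn
pred [442. 239.] [446, 233, 4, 3, 9] [447.9 233.8] [ 530.6 -443.2  116. ]
pred [442. 239.] [439, 236, 7, 8, 44] [442.1 239.5] [ 515.2 -427.1  116. ]
```

The red pair is stacked, with the top disc at (515,-427). Now the wide blue tin at about (489,449).

```bash
python3 -m pendant '[[[0.001,0.0035,0.05,0],[0,0,0.05,0],[0,0,0.05,0],[0,0,0.04,0],[0,0,0.02,0],[0,0,0,0]]]' 0
python3 -m pendant '[[[0,0,0,0],[0,0,0,0],[0,0,0,0],[0,0,0,0],[0,0,0,0],[0,0,0,0]]]' 1 40
python3 -m pendant '[[[0,0,-0.02,0],[0,0,-0.05,0],[0,0,-0.06,0],[0,0,-0.03,0],[0,0,0,0]]]'
python3 - <<'E'
from h import *
todo(465,-89.7,199.5)
E
```

```text
t: 22.12
tcp_pos: [490.6, 444.9, 191.5]
orientation: [0.001, 1.0, -0.0, -0.001]
contact_force: [-0.4, 0.2, 0.6]
width: 85.5
grip_force: 0.0
t: 22.88
tcp_pos: [491.8, 446.8, 195.3]
orientation: [-0.001, 1.0, 0.0, 0.002]
contact_force: [0.2, -0.4, 7.4]
width: 59.0
grip_force: 43.7
t: 23.5
tcp_pos: [491.2, 446.4, 356.8]
orientation: [-0.002, 1.0, 0.0, 0.003]
contact_force: [0.8, 0.1, -2.1]
width: 59.2
grip_force: 43.7
t 23.5 tcp [491.2 446.4 356.8] move m [-0.0277  0.5367  0.155 ] yaw 0.001 tilt [ 0.007  0.004 -1.   ] F [ 0.8  0.1 -2.1] w 59.2 grip 43.7
```

```bash
python3 -m pendant '[[[-0.0028,0.0596,0,0],[-0.0028,0.0596,0,0],[-0.0028,0.0596,0,0],[-0.0028,0.0596,0,0],[-0.0028,0.0596,0,0],[-0.0028,0.0596,0,0],[-0.0028,0.0596,0,0]]]'
python3 -m pendant '[[[-0.0028,0.0596,0,0],[-0.0028,0.0596,0,0],[0,0,0,0],[0,0,0,0],[0,0,0,0]]]'
python3 - <<'E'
from h import *
todo(466,-89.7,206)
w=env.capture("wrist")
im=w["img"].astype(int);yy,xx=np.mgrid[:480,:640];u,v=w2pix(w,(464,-89.7,6));print(u,v)
save(w,"w5.png")
E
```

```text
t: 24.38
tcp_pos: [470.1, 27.1, 350.2]
orientation: [-0.0, 1.0, 0.001, -0.002]
contact_force: [1.1, -0.2, -1.8]
width: 59.1
grip_force: 44.2
t: 25.0
tcp_pos: [465.6, -89.1, 351.3]
orientation: [-0.001, 1.0, 0.001, -0.001]
contact_force: [0.0, -0.7, -0.9]
width: 59.5
grip_force: 44.3
t 25.0 tcp [465.6 -89.1 351.3] move m [0.0006 0.0007 0.1453] yaw 0.003 tilt [-0.002  0.001 -1.   ] F [ 0.  -0.7 -0.9] w 59.5 grip 44.3
316.65026060604305 213.95403113257615
```

View pics/w5.png

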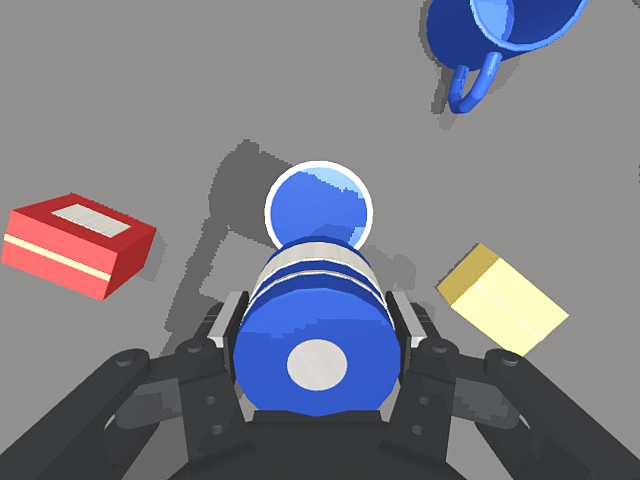

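The blue tray is centred near (319,213), against (317,214) predicted, and the held tin's disc is at (317,365). Lowering.

```bash
python3 -m pendant '[[[0,0.001,0.05,0],[0,0,0.05,0],[0,0,0.03,0],[0,0,0.012,0],[0,0,0,0],[0,0,0,0],[0,0,0,0]]]'
```

```text
t: 25.92
tcp_pos: [466.5, -91.7, 211.6]
orientation: [0.001, 1.0, 0.0, 0.001]
contact_force: [-0.9, -0.3, -1.5]
width: 59.0
grip_force: 44.4
```

```bash
python3 -m pendant '[[[0,-0.0015,0.004,0],[0,0,0.002,0],[0,0,0.001,0],[0,0,0,0],[0,0,0,0]]]'
python3 -m pendant '[[[0,0,0.0015,0],[0,0,0,0],[0,0,0,0]]]'
```

```text
t: 26.55
tcp_pos: [465.9, -90.0, 203.2]
orientation: [0.0, 1.0, 0.0, -0.0]
contact_force: [-0.4, 0.7, -1.7]
width: 58.7
grip_force: 44.4
t: 26.92
tcp_pos: [465.9, -90.0, 201.7]
orientation: [-0.0, 1.0, 0.0, 0.0]
contact_force: [0.4, -0.7, -1.8]
width: 59.1
grip_force: 44.4
```

```bash
python3 -m pendant '[[[0,0,0.0015,0],[0,0,0,0],[0,0,0,0]]]'
```

```text
t: 27.3
tcp_pos: [466.1, -90.1, 201.3]
orientation: [-0.0, 1.0, 0.001, -0.0]
contact_force: [-4.5, 2.0, 10.3]
width: 59.2
grip_force: 45.6
```

```bash
python3 -m pendant '[[[0,0,0,0],[0,0,0,0],[0,0,0,0],[0,0,0,0],[0,0,-0.03,0],[0,0,-0.06,0],[0,0,-0.06,0],[0,0,-0.045,0]]]' 0
python3 -m pendant '[[[0.0253,-0.0467,0,0],[0.0253,-0.0467,0,0],[0.0253,-0.0467,0,0],[0.0253,-0.0467,0,0],[0.0253,-0.0467,0,0],[0.0253,-0.0467,0,0],[0.0253,-0.0467,0,0],[0,0,0,0]]]'
python3 -m pendant '[[[0,0,0,0]]]'
python3 - <<'E'
from h import *
todo(643,236.6,185)
disc(env.capture("wrist"),(643,236.6,50))
print("bw");disc(env.capture("top"),(464,-89.7,66),7,120)
E
```

```text
t: 28.3
tcp_pos: [465.9, -90.0, 398.1]
orientation: [0.001, 1.0, 0.0, 0.001]
contact_force: [0.9, -0.4, -0.3]
width: 85.2
grip_force: 0.0
t: 29.3
tcp_pos: [643.1, 240.1, 393.4]
orientation: [-0.0, 1.0, 0.002, -0.001]
contact_force: [0.8, -0.1, -0.6]
width: 85.5
grip_force: 0.0
t: 29.42
tcp_pos: [642.6, 236.9, 394.7]
orientation: [0.0, 1.0, 0.001, -0.0]
contact_force: [0.7, -0.1, -0.4]
width: 85.5
grip_force: 0.0
t 29.425 tcp [642.6 236.9 394.7] move m [6.000e-04 2.000e-04 2.097e-01] yaw 0.001 tilt [-0.001 -0.001 -1.   ] F [ 0.7 -0.1 -0.4] w 85.5 grip 0.0
pred [316. 212.] [298, 195, 5, 6, 15] [299.2 196.9] [657.2 251.6  50. ]
pred [316. 212.] [310, 206, 17, 18, 241] [317.8 214.4] [640.9 234.7  50. ]
bw
pred [318. 260.] [314, 255, 9, 10, 69] [318.1 259.8] [463.2 -89.4  66. ]
```

The wide blue tin is centred at (463,-89). Now the narrow blue tin at about (642,236).

```bash
python3 -m pendant '[[[0,0.001,0.05,0],[0,0,0.05,0],[0,0,0.05,0],[0,0,0.038,0],[0,0,0.02,0],[0,0,0,0]]]' 0
python3 -m pendant '[[[0,0,0,0],[0,0,0,0],[0,0,0,0],[0,0,0,0],[0,0,0,0],[0,0,0,0],[0,0,0,0]]]' 1 40
python3 -m pendant '[[[0,0,-0.02,0],[0,0,-0.05,0],[0,0,-0.06,0],[0,0,-0.06,0],[0,0,-0.01,0],[0,0,0,0]]]'
python3 - <<'E'
from h import *
todo(464.5,-89.5,258)
E
```

```text
t: 30.28
tcp_pos: [642.2, 235.4, 186.4]
orientation: [0.0, 1.0, -0.0, -0.001]
contact_force: [0.2, 0.1, 0.7]
width: 85.4
grip_force: 0.0
t: 31.15
tcp_pos: [643.6, 236.3, 189.4]
orientation: [-0.0, 1.0, 0.0, 0.002]
contact_force: [-1.2, -0.2, 7.2]
width: 43.3
grip_force: 40.9
t: 31.9
tcp_pos: [642.6, 236.1, 388.4]
orientation: [-0.0, 1.0, 0.0, 0.001]
contact_force: [0.1, 0.3, -1.0]
width: 42.9
grip_force: 40.9
t 31.9 tcp [642.6 236.1 388.4] move m [-0.1786  0.3255  0.13  ] yaw 0.001 tilt [ 0.002  0.    -1.   ] F [ 0.1  0.3 -1. ] w 42.9 grip 40.9
```

```bash
python3 -m pendant '[[[-0.0255,0.0465,0,0],[-0.0255,0.0465,0,0],[-0.0255,0.0465,0,0],[-0.0255,0.0465,0,0],[-0.0255,0.0465,0,0],[-0.0255,0.0465,0,0],[-0.0255,0.0465,0,0],[0,0,0,0]]]'
python3 -m pendant '[[[0,0,0,0],[0,0,0,0]]]'
python3 - <<'E'
from h import *
todo(464.5,-89.5,258)
w=env.capture("wrist");disc(w,(463.5,-89.5,66));save(w,"w6.png")
E
```

```text
t: 32.9
tcp_pos: [462.6, -91.7, 384.7]
orientation: [-0.001, 1.0, -0.002, -0.002]
contact_force: [0.5, 0.1, -1.5]
width: 43.1
grip_force: 41.2
t: 33.15
tcp_pos: [464.6, -88.6, 386.3]
orientation: [-0.001, 1.0, 0.001, -0.001]
contact_force: [0.3, -0.4, -0.7]
width: 43.1
grip_force: 41.2
t 33.15 tcp [464.6 -88.6 386.3] move m [1.000e-04 1.000e-03 1.283e-01] yaw 0.002 tilt [-0.002  0.001 -1.   ] F [ 0.3 -0.4 -0.7] w 43.1 grip 41.2
pred [317. 220.] [307, 211, 25, 24, 485] [318.9 222.3] [461.8 -91.1  66. ]
```

View pics/w6.png

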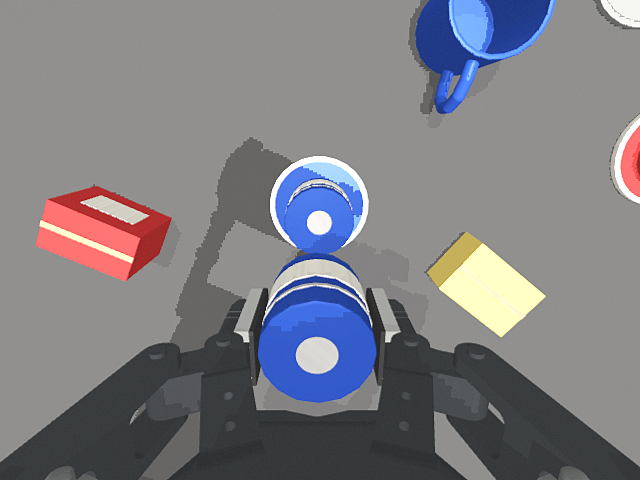

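The wide blue tin is centred on its tray (disc at (319,222)) and the narrow one is held straight (disc at (317,355)). Lowering.

```bash
python3 -m pendant '[[[0,0,0.05,0],[0,0,0.045,0],[0,0,0.02,0],[0,0,0.01,0],[0,0,0,0],[0,0,0,0],[0,0,0,0]]]'
```

```text
t: 34.08
tcp_pos: [464.9, -89.7, 263.3]
orientation: [0.0, 1.0, 0.0, 0.001]
contact_force: [-1.3, 0.5, -1.5]
width: 43.1
grip_force: 41.2
```

```bash
python3 -m pendant '[[[0,0,0.004,0],[0,0,0.002,0],[0,0,0.0005,0],[0,0,0,0],[0,0,0,0]]]'
python3 -m pendant '[[[0,0,0.0015,0],[0,0,0,0],[0,0,0,0]]]'
```

```text
t: 34.7
tcp_pos: [464.5, -89.6, 255.8]
orientation: [0.0, 1.0, 0.0, 0.0]
contact_force: [-0.5, -0.3, -1.0]
width: 43.3
grip_force: 41.2
t: 35.08
tcp_pos: [464.8, -89.7, 255.4]
orientation: [0.0, 1.0, 0.0, 0.0]
contact_force: [-2.9, 2.4, 7.6]
width: 43.1
grip_force: 42.0
```

```bash
python3 -m pendant '[[[0,0,0,0],[0,0,0,0],[0,0,0,0],[0,0,0,0],[0,0,-0.03,0],[0,0,-0.06,0],[0,0,-0.06,0],[0,0,0,0]]]' 0
python3 -m pendant '[[[-0.04,-0.04,0,0],[-0.04,-0.04,0,0],[-0.04,-0.04,0,0],[0,-0.05,0,0],[0,-0.05,0,0],[0,0,0,0],[0,0,0,0]]]'
python3 - <<'E'
from h import *
t=env.capture("top")
disc(t,(463.5,-89.5,116),7,120);disc(t,(515.5,-428,116),7,120)
s=env.capture("scene");save(s,"s1.png",(180,160,420,310),3)
E
```

```text
t: 36.08
tcp_pos: [465.7, -90.1, 410.1]
orientation: [0.003, 1.0, 0.0, 0.005]
contact_force: [1.1, 0.2, -0.8]
width: 85.5
grip_force: 0.0
t: 36.95
tcp_pos: [344.1, 130.1, 403.4]
orientation: [0.0, 1.0, 0.001, -0.001]
contact_force: [0.3, -0.0, 0.6]
width: 85.6
grip_force: 0.0
pred [318. 259.] [315, 256, 8, 8, 46] [318.3 259.3] [463.4 -89.2 116. ]
pred [442. 239.] [446, 233, 4, 3, 9] [447.9 233.8] [ 530.6 -443.2  116. ]
pred [442. 239.] [439, 236, 7, 8, 45] [442.2 239.4] [ 515.3 -427.3  116. ]
```

View pics/s1.png

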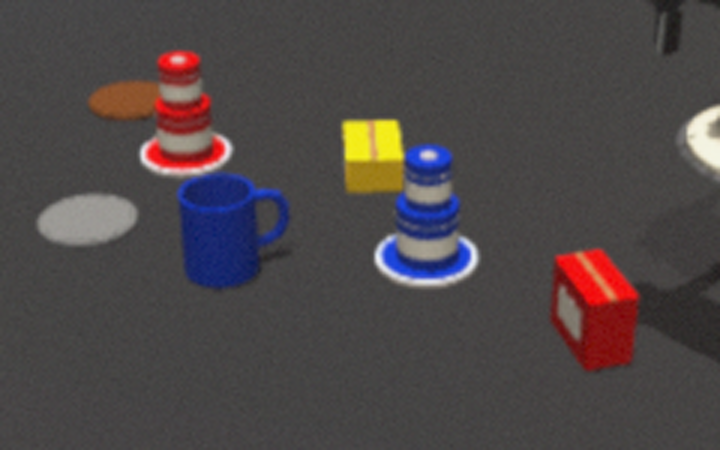

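The crop shows both pairs upright and centred on their trays, red at crop (185,110) and blue at (428,205). The cartons and mug are undisturbed.

```bash
python3 -c "
from plant import env
print(env.job_done())"
```

```text
the job is handed in; nothing more can be done
None
```

I stacked both pairs upright and within about 2 mm of centre on their own trays, left the cartons and mug where they were, and handed the job in at about 37 s; no verdict came back.

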